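# Check a sample tube on the go and no-go fork gauges

### The arm

A 6-joint arm with a two-finger parallel gripper is mounted at the origin on a cart in front of the work surface, level with it; the furniture and walls round the work are solid. World frame = base frame: x ahead of the robot, y to its left, z up, the work surface at z = 0. Lengths are in m, angles in rad, forces in N, time in s.
With the tool pointing down it reaches from about 0.275 to 1 m from the base axis. Payload 8.4 kg.
Tool frame: the origin (TCP) lies midway between the tips of the shut fingers; the grasp point (between the pads) lies 19 mm behind it (ctrl.pinch_z is the z of the grasp point in the tool frame, in m); z points along the fingers, y is the line along which they close (so a half turn about z gives the same grasp; the last joint's range is limited). The gripper opens to 85 mm and grips with 20 to 120 N. Pads are 22 mm wide; open, the fingers measure 114 mm over their backs; the gripper's body (76 mm by 85 mm) begins 54 mm behind the grasp point. The pads swing forward as they close: fully open they stand 13 mm farther back than shut.
Start: joints at [-0.002, 0.353, 1.633, -0, 1.155, -0.002], TCP at [0.625, -0, 0.231] pointing down, gripper open.
Joint ranges: [-2.63, 2.63], [-0.92, 2.1], [0.06, 2.66], [-1.3, 4.44], [0, 2.69], [-3.02, 3.02]. Speed limits (rad/s): [2.22, 2.22, 2.79, 3.14, 3.14, 3.14].

### API

Orientations are given as a 3x3 rotation matrix whose columns are the frame's x, y, z axes.
In Python, from workcell import sense, optics, ctrl gives the robot as it stands. The module is installed in compiled form; this text tells all that it offers.
- The arm moves only by the tool drive_tool, never from a script. Its argument "moves" is a list of rows, each a list of 6 numbers: the shift along the tool's x, y, z in cm, then the turn, a rotation vector about the tool's x, y, z in rad. A call has 1 to 5 rows; each row shifts and turns the commanded pose from where the row before left it, along the tool's axes as they then stand; what a row does not reach is not made up. A row lasts 1/12 s, in which the tool goes at most 41.7 mm and 7.16 degrees, less where a joint would pass 70% of its speed; a pose out of reach is approached as far as the arm can. A call is refused whole if a number of a shift passes 4.17 or a number of a turn 0.125, either way. A call with a gripper value outside its range is refused whole. "claw" is the closure, from -1 (fully open) to 1 (shut), so that 0 is half open, set as the call begins (left out, the last holds). The fingers move at their own pace and stop on an object; "grip_force" is the grip in N (left out, the last holds). Time passes only in rows, so rows that do not move let the fingers close. It gives the time, the measured TCP pose, the force, the opening and the grip force at its end, in the units of the state.
- sense(): the state, without advancing time (a new reading comes with each control period).
- optics.grab_frame(name): name is "scene" or "side" or "wrist"; returns the picture (420x560x3 uint8, red, green, blue); there is no depth.
- optics.camera_params(name): a dict with "K" (3x3 intrinsics, pixels), "rvec" (rotation vector, rad) and "tvec" (3), from world to camera coordinates, as OpenCV has them. Camera axes: x right, y down, z forward; pixel columns grow to the right and rows downward; lengths in m; the calibration is good to about 2 mm. The wrist camera is an equidistant fisheye: a pixel r from the principal point sees the ray r / f radians off the axis. A picture is of the moment at which its call begins: read the wrist's pose just before it. camera_params takes no time and is no camera call; for the wrist camera it gives the pose at the moment of the call.
- ctrl.hand_in(): hands the job in; it is judged then, once.
Trained networks look in the newest picture that a camera, given by its name, has taken for a name from the list of things; names that differ only in an ending like _2 or _b are one class to them, and where a whole thing is asked for, a point or a joint stands for the part that bears it (a point fixed in the world has none). Each returns a list of dicts, best first, with "confidence" (0 to 1); they miss things now and then, are a little off and sometimes report something else, mostly with a low value. They report only what shows in the picture. A call takes as long as a camera call.
- optics.masks_of(camera, name): "pixels" (420x560 bool, what is visible of it) and "at" ([column, row] in pixels, amid what is visible of it).
- optics.pinpoint(camera, name): "at" ([column, row] in pixels: a listed point, or the origin of a listed thing).
The state is a dict: "time_s": time; "q": joint angles; "qd": joint speeds; "tau": joint torques, N m; "eef_pos": TCP position; "orientation": TCP orientation; "ft_force": force on the tool from outside, world axes, zero at the start; "ft_torque": the same for the moment, N m; "gripper_width": finger opening in m; "grasp_force": force on a finger pad.
Only numpy, scipy, OpenCV 4.12 (cv2) and the standard library are available. Lean on these libraries where they do the work, as an engineer would, in place of code of your own. Each camera call takes 0.05 s, during which the arm holds its last target. There are 200 camera calls.

### The job

Check the middle one of the three stoppered tubes in the white rack: keeping it upright and low between the jaws, push its barrel gently right through the longer, wider fork gauge, in at its round-nosed end and out at the back; then press it lightly for a moment into the front mouth of the shorter, narrower gauge, which must stop it. It is glass, so never press it hard against either gauge; then stand it back in its own place in the rack and let go, without disturbing the other tubes, the vial or the bottle.

Things in the scene. Friction and masses are not known exactly. Their poses are not given: they have to be found in the camera images.
- tube_mid (a point): Centre (half-way up) of the tube to be checked: upright glass sample tube, lavender stopper, 89 mm tall, loose, about 14 g; z along it. The round barrel, 12.6 mm in diameter, reaches from the foot (44.5 mm below this point) to 27.5 mm above this point; then comes the stopper, 15.2 mm wide, 17 mm tall. Grip the barrel 5 to 15 mm above this point, so that the part below stays free for the gauges and rack.
- tube_b_mid (a point): Centre of the neighbour tube (same shape) in the rack 61 mm to the +y side of the tube to be checked. Leave it standing.
- tube_c_mid (a point): Centre of the neighbour tube (same shape) in the rack 92 mm to the -y side of the tube to be checked. Leave it standing.
- rack_place (a point): The tube's own place in the white rack (86 x 290 x 62 mm, fixed, long side along this point's y): the point on the shelf inside the rack where the centre of the tube's foot stands. The rack's top deck is 30 mm above this point, with a square hole 17 mm wide, centred on it within 0.5 mm.
- go_gauge: GO fork gauge, steel, fixed. Origin: underside centre of its base. Two jaws 50 mm long, 16 mm thick, from 11 to 41 mm above the worktop; the 14.2 mm gap runs along x; push the tube to +x, foot 16 mm up. In front (x = -25 mm) half-round noses, radius 8 mm; back end x = +25 mm, barrel out when its axis is past +32 mm. The jaws are clamped up to 7 mm to either side (y) of this pose: feel. Over 12 N is too much.
- nogo_gauge: NO-GO fork gauge, steel, fixed, shorter. Origin: underside centre of its base, axes as for the GO gauge. Two grooved jaws 28 mm long, 14 mm thick, 11 to 41 mm above the worktop, gap 8.0 mm along x at y = 0, square fronts, edges rounded 2 mm. Jaws clamped up to 8 mm fore or aft (x): the barrel stops with its axis at x = -17.7 mm +- 8 mm: feel. Rigid; push 4 to 7 N (the corners' forces on it must not sum over 20 N).
- vial: Bystander: red-capped plain vial, 19 mm diameter, 90 mm tall, standing loose; origin at its foot.
- bottle: Bystander: small brown dropper bottle, 34 mm diameter, 78 mm tall, standing loose; origin at its foot.

How it is judged:
On the way, in this order (a step that is already met when the one before it is completed fails the run):
1. the tube's barrel stands low between the jaws in the front half of the GO gap (x of tube_mid in the frame of go_gauge between -0.016 and -0.002 m and y of tube_mid in the frame of go_gauge between -0.01 and 0.01 m and z of tube_mid in the frame of go_gauge below 0.0755 m and angle between tube_mid's own z axis and vertical below 0.25 rad), for 0.04 s.
2. the barrel has slid on to the rear half of the GO gap, still low between the jaws (x of tube_mid in the frame of go_gauge between 0.006 and 0.02 m and y of tube_mid in the frame of go_gauge between -0.01 and 0.01 m and z of tube_mid in the frame of go_gauge below 0.0755 m and angle between tube_mid's own z axis and vertical below 0.25 rad), for 0.04 s.
3. the barrel has come out at the back of the GO gauge, still low (x of tube_mid in the frame of go_gauge between 0.03 and 0.09 m and y of tube_mid in the frame of go_gauge between -0.03 and 0.03 m and z of tube_mid in the frame of go_gauge below 0.0755 m and angle between tube_mid's own z axis and vertical below 0.25 rad), for 0.04 s.
4. the barrel is pressed into the mouth of the NO-GO gauge with at least 3 N for 0.2 s, low and upright, and is stopped there (x of tube_mid in the frame of nogo_gauge between -0.031 and -0.006 m and y of tube_mid in the frame of nogo_gauge between -0.006 and 0.006 m and z of tube_mid in the frame of nogo_gauge below 0.0755 m and angle between tube_mid's own z axis and vertical below 0.25 rad and contact force between tube and nogo_gauge above 3 N), for 0.2 s.
At the end, for the whole second after the job is handed in: The tube stands released and at rest in its own place in the rack: its centre within 12 mm (horizontally) of the place, its foot on the rack's inner shelf (centre 38 to 50 mm above the place), upright or leaning less than 0.35 rad (horizontal distance between tube_mid and rack_place below 0.012 m and angle between tube_mid's own z axis and vertical below 0.35 rad and z of tube_mid in the frame of rack_place between 0.038 and 0.05 m and linear speed of tube below 0.02 m/s); the robot touches nothing.
It fails at once if the tube presses on the GO gauge with more than 12 N (contact force between tube and go_gauge above 12 N).
It fails at once if the tube presses on the NO-GO gauge with more than 20 N (contact force between tube and nogo_gauge above 20 N).
It fails at once if the tube is tipped over (tilted more than 0.6 rad) (angle between tube_mid's own z axis and vertical above 0.6 rad).
It fails at once if a neighbour tube is moved more than 25 mm, or the vial or bottle more than 20 mm (distance of any of tube_b_mid, tube_c_mid from where it was at the start of the episode above 0.025 m or distance of any of vial, bottle from where it was at the start of the episode above 0.02 m).
It also fails if it takes over 72 s, if anything falls off the work surface, if the arm or the gripper's body presses on something with over 40 N, if the wrist force passes 120 N, or if a joint passes its speed limit or range.

## Working session

There is one attempt and no reset: what is moved stays moved. The work goes in short steps, Python scripts to look and compute and a tool call to move; the robot and the scene stay as the last step left them, time stands still between calls to the robot, and variables do not carry over. Pictures are saved under pics/ and viewed, at most 12 in all, crops included, and the job is handed in when it is done.

Besides the shell and the picture viewer there is one more tool, called after "Emit:" as name(argument=value, ...), one argument or row to a line, values as JSON. drive_tool: Moves the arm, as the interface text tells. Its arguments: {"type":"object","properties":{"moves":{"type":"array"},"claw":{"type":"number"},"grip_force":{"type":"number"}},"required":["moves"]}

```bash
mkdir -p pics
cat > h.py <<'E'
import numpy as np, cv2
from workcell import sense, optics, ctrl
def par(c):
    p=optics.camera_params(c); R=cv2.Rodrigues(np.array(p["rvec"],float))[0]; return np.array(p["K"],float),R,np.array(p["tvec"],float).ravel()
def ray(c,uv,P=None):
    K,R,t=P or par(c); x=(uv[0]-K[0,2])/K[0,0]; y=(uv[1]-K[1,2])/K[1,1]
    if c=="wrist":
        r=np.hypot(x,y); d=np.array([x/r*np.sin(r),y/r*np.sin(r),np.cos(r)]) if r>1e-9 else np.array([0,0,1.])
    else: d=np.array([x,y,1.])
    d=R.T@d; return -R.T@t, d/np.linalg.norm(d)
def onz(c,uv,z,P=None):
    o,d=ray(c,uv,P); return o+d*(z-o[2])/d[2]
def tri(rs):
    A=0;b=0
    for o,d in rs:
        M=np.eye(3)-np.outer(d,d); A=A+M; b=b+M@o
    return np.linalg.solve(A,b)
def save(c,n):
    im=optics.grab_frame(c); cv2.imwrite(f"pics/{n}.png",im[:,:,::-1]); return im
E
python3 - <<'E'
from h import *
s=sense(); print({k:np.round(v,3).tolist() for k,v in s.items()}, ctrl.pinch_z)
for c in ["scene","side","wrist"]:
    save(c,c+"0"); P=par(c); print(c,"cam",np.round(-P[1].T@P[2],3))
    for n,z in [("tube_mid",.07),("rack_place",.03),("go_gauge",0),("nogo_gauge",0),("vial",0),("bottle",0)]:
        print(n,[(np.round(d["at"]).tolist(),round(d["confidence"],2),np.round(onz(c,d["at"],z,P),3).tolist()) for d in optics.pinpoint(c,n)[:4]])
ims=[cv2.imread(f"pics/{c}0.png") for c in ["scene","side"]]
E
```

```text
{'time_s': 0.0, 'q': [-0.002, 0.354, 1.634, -0.0, 1.155, -0.002], 'qd': [-0.0, -0.001, 0.001, -0.001, 0.0, 0.0], 'tau': [-0.002, -60.524, -34.206, -0.0, 0.009, 0.0], 'eef_pos': [0.625, -0.0, 0.231], 'orientation': [[-0.0, 1.0, -0.001], [1.0, 0.0, -0.0], [-0.0, -0.001, -1.0]], 'ft_force': [-0.96, -0.386, -0.398], 'ft_torque': [-0.014, 0.008, 0.035], 'grasp_force': 0.0, 'gripper_width': 0.086} -0.0187
scene cam [ 0.165 -0.945  0.499]
tube_mid [([276.0, 236.0], 0.71, [0.471, -0.227, 0.07])]
rack_place [([274.0, 257.0], 0.74, [0.464, -0.23, 0.03])]
go_gauge [([217.0, 191.0], 0.89, [0.478, 0.152, 0.0])]
nogo_gauge [([239.0, 212.0], 0.7, [0.49, 0.024, 0.0])]
vial []
bottle [([290.0, 198.0], 0.75, [0.619, 0.041, 0.0])]
side cam [ 0.119 -0.754  0.537]
tube_mid [([282.0, 241.0], 0.62, [0.471, -0.217, 0.07])]
rack_place [([281.0, 261.0], 0.91, [0.464, -0.223, 0.03]), ([232.0, 210.0], 0.45, [0.476, -0.009, 0.03])]
go_gauge [([200.0, 196.0], 0.97, [0.465, 0.141, 0.0])]
nogo_gauge [([230.0, 210.0], 0.74, [0.494, 0.04, 0.0]), ([282.0, 262.0], 0.65, [0.485, -0.196, 0.0])]
vial [([267.0, 182.0], 0.62, [0.637, 0.103, 0.0])]
bottle [([274.0, 192.0], 0.67, [0.627, 0.051, 0.0]), ([230.0, 211.0], 0.22, [0.491, 0.035, 0.0])]
wrist cam [0.624 0.081 0.374]
tube_mid []
rack_place [([168.0, 332.0], 0.71, [0.468, -0.23, 0.03])]
go_gauge [([146.0, 50.0], 0.9, [0.469, 0.146, 0.0])]
nogo_gauge [([164.0, 143.0], 0.63, [0.489, 0.032, 0.0])]
vial [([293.0, 71.0], 0.64, [0.642, 0.113, 0.0])]
bottle [([273.0, 136.0], 0.76, [0.62, 0.038, 0.0])]
```

View pics/scene0.png

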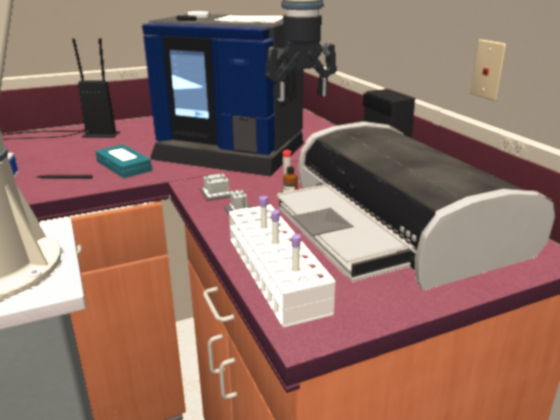

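View pics/side0.png

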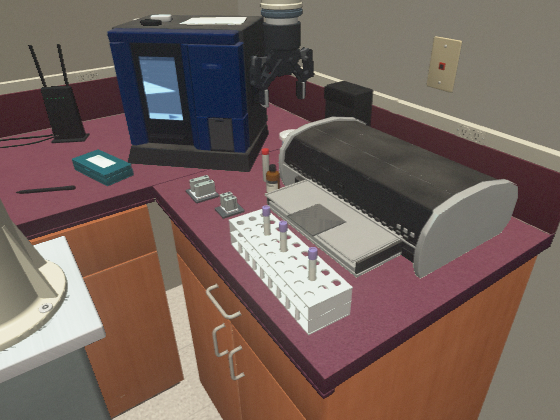

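View pics/wrist0.png

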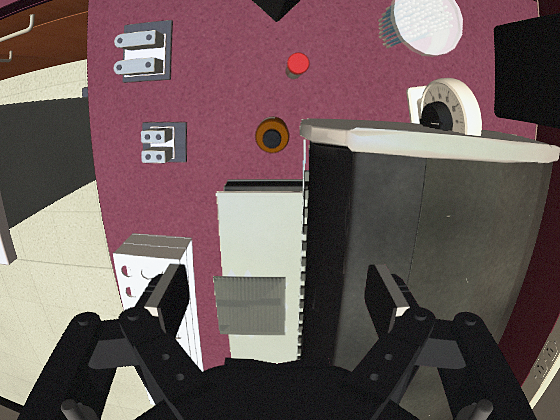

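The wrist picture shows the GO gauge at (145,50), the NO-GO gauge at (163,143) and the rack at lower left, all aligned with the world axes. Scene and side show the three lavender stoppers. I'll move above the gauges for a closer look.

Emit:
drive_tool(
  moves=[
    [1,-3,0,0,0,0],
    [1,-3,0,0,0,0],
    [1,-3,0,0,0,0],
    [0,-3,0,0,0,0],
    [0,-3,0,0,0,0],
  ],
)

```text
time_s: 1.47
eef_pos: [0.4735, 0.0304, 0.2311]
orientation: [[-0.001, 1.0, -0.0], [1.0, 0.001, 0.0], [0.0, -0.0, -1.0]]
ft_force: [0.5, -0.1, 0.3]
gripper_width: 0.0856
grasp_force: 0.0
```

Emit:
drive_tool(
  moves=[
    [0,0,0,0,0,0],
    [0,0,0,0,0,0],
  ],
)

```text
time_s: 1.63
eef_pos: [0.4741, 0.0301, 0.2317]
orientation: [[-0.0, 1.0, 0.001], [1.0, 0.0, 0.0], [0.0, 0.001, -1.0]]
ft_force: [0.7, 0.3, 0.8]
gripper_width: 0.0855
grasp_force: 0.0
```

Run:
```python
from h import *
c="wrist"; P=par(c); im=save(c,"wrist1"); cv2.imwrite("pics/w1.png",cv2.resize(im[0:400,80:480,::-1],(600,600),interpolation=cv2.INTER_CUBIC))
print(np.round(-P[1].T@P[2],3))
for n,z in [("go_gauge",0),("nogo_gauge",0),("vial",0),("bottle",0),("rack_place",.032),("tube_mid",.0765)]:
    print(n,[(np.round(d["at"]).tolist(),round(d["confidence"],2),np.round(onz(c,d["at"],z,P),4).tolist()) for d in optics.pinpoint(c,n)[:3]])
for n in ["go_gauge","nogo_gauge"]:
    m=optics.masks_of(c,n)[0]["pixels"]; v,u=np.nonzero(m); print(n,u.min(),u.max(),v.min(),v.max(),cv2.minAreaRect(np.c_[u,v].astype(np.float32)))
```

```text
[0.473 0.111 0.375]
go_gauge [([277.0, 64.0], 0.62, [0.4731, 0.1504, 0.0])]
nogo_gauge [([293.0, 165.0], 0.56, [0.4925, 0.0334, 0.0])]
vial [([416.0, 103.0], 0.73, [0.6411, 0.1126, 0.0]), ([398.0, 159.0], 0.47, [0.6213, 0.0429, 0.0])]
bottle [([395.0, 158.0], 0.98, [0.6179, 0.0436, 0.0])]
rack_place [([268.0, 353.0], 0.77, [0.4599, -0.2299, 0.032])]
tube_mid []
go_gauge 247 304 37 101 ((274.8509521484375, 68.92829895019531), (56.33808135986328, 63.54865646362305), 2.4895527362823486)
nogo_gauge 267 316 144 187 ((291.5, 165.5), (43.0, 49.0), 90.0)
```

View pics/w1.png

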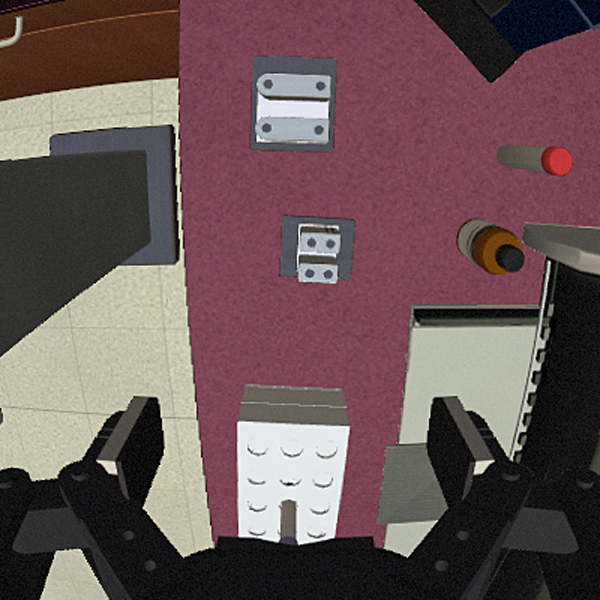

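The crop shows GO with jaw tops centred near (295,85) and (294,130), round noses at the left. NO-GO jaw tops are near (321,240) and (319,272). The middle tube is at the lower edge, partly hidden by the gripper. Next I project these points.

Run:
```python
from h import *
P=par("wrist")
def f(u,v,z): return np.round(onz("wrist",(80+u*2/3,v*2/3),z,P)[:2],4).tolist()
print("GO jaws",f(295,85,.041),f(294,130,.041),"screws",[f(*q,.041) for q in [(269,84),(320,86),(266,128),(318,130)]])
print("GO ends",f(257,84,.041),f(331,85,.041),f(255,130,.041),f(329,130,.041))
print("GO base",[f(*q,.01) for q in [(254,57),(335,58),(333,151),(249,150)]])
print("NG jaws",f(321,240,.041),f(319,272,.041),"ends",f(299,240,.041),f(341,240,.041))
print("NG base",[f(*q,.01) for q in [(283,216),(355,218),(352,279),(280,275)]])
```

```text
GO jaws [0.4741, 0.1536] [0.4734, 0.1227] screws [[0.4568, 0.1545], [0.4907, 0.1531], [0.4547, 0.1242], [0.4895, 0.1228]]
GO ends [0.4488, 0.1546] [0.4981, 0.1539] [0.4473, 0.123] [0.4968, 0.1229]
GO base [[0.4442, 0.1795], [0.5032, 0.1786], [0.502, 0.1083], [0.4402, 0.1092]]
NG jaws [0.4921, 0.0468] [0.491, 0.0238] ends [0.4768, 0.0468] [0.506, 0.0469]
NG base [[0.465, 0.0592], [0.5193, 0.058], [0.5183, 0.0101], [0.4624, 0.0133]]
```

Emit:
drive_tool(
  moves=[
    [-4.1,0,0,0,0,0],
    [-4.1,0,0,0,0,0],
    [-4.1,0,0,0,0,0],
    [-4.1,0,0,0,0,0],
    [-4.1,0,0,0,0,0],
  ],
)

```text
time_s: 2.5
eef_pos: [0.4748, -0.1769, 0.2313]
orientation: [[-0.0, 1.0, 0.0], [1.0, 0.0, -0.0], [-0.0, 0.0, -1.0]]
ft_force: [0.7, 0.3, -0.1]
gripper_width: 0.0852
grasp_force: 0.0
```

Emit:
drive_tool(
  moves=[
    [-4.1,-0.5,-1,0,0,0],
    [-1.4,-0.2,-1,0,0,0],
    [0,0,0,0,0,0],
    [0,0,0,0,0,0],
  ],
)

```text
time_s: 2.83
eef_pos: [0.4682, -0.2298, 0.2511]
orientation: [[0.002, 1.0, 0.001], [1.0, -0.002, 0.0], [0.0, 0.001, -1.0]]
ft_force: [-0.4, 0.3, -0.4]
gripper_width: 0.0855
grasp_force: 0.0
```

Run:
```python
from h import *
c="wrist"; P=par(c); im=save(c,"wrist2"); print(sense()["eef_pos"])
for n,z in [("rack_place",.032),("tube_mid",.0765)]:
    print(n,[(np.round(d["at"],1).tolist(),round(d["confidence"],2),np.round(onz(c,d["at"],z,P),4).tolist()) for d in optics.pinpoint(c,n)[:4]])
print([(d["at"],d["confidence"],onz(c,d["at"],.121,P)) for d in optics.masks_of(c,"tube_mid")[:4]])
```

```text
[ 0.4679463  -0.22876654  0.25062128]
rack_place [([275.4, 173.2], 0.64, [0.4656, -0.234, 0.032])]
tube_mid [([273.9, 182.4], 0.82, [0.4642, -0.233, 0.0765]), ([270.1, 263.3], 0.44, [0.4594, -0.3257, 0.0765])]
[([272.6, 188.9], 0.85, array([ 0.46343685, -0.22710775,  0.121     ]))]
```

View pics/wrist2.png

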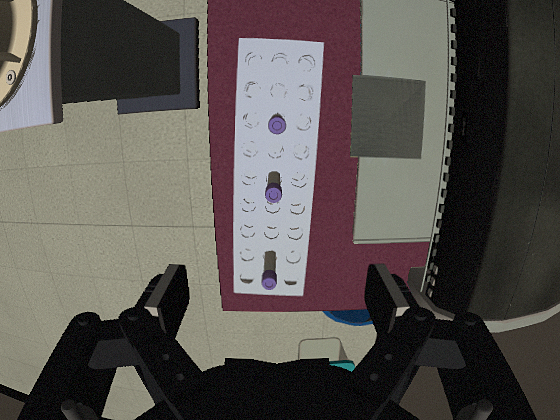

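The wrist picture shows the middle stopper top near (273,195), tube B at (277,125) and tube C at (269,283). The rack is turned slightly.

Run:
```python
from h import *
P=par("wrist"); im=cv2.imread("pics/wrist2.png").astype(int)
b,g,r=im[...,0],im[...,1],im[...,2]
m=((b-g>25)&(r-g>0)&(b>r)).astype(np.uint8); n,l,s,c=cv2.connectedComponentsWithStats(m)
for i in range(1,n):
    if s[i,4]>40 and 220<c[i,0]<330: print(s[i],c[i],[np.round(onz("wrist",c[i],z,P),4).tolist() for z in (.119,.112)])
```

```text
[268 117  18  17 226] [276.60619469 125.09734513] [[0.4665, -0.1695, 0.119], [0.4665, -0.1701, 0.112]]
[265 187  17  16 195] [273.03589744 194.62051282] [[0.4634, -0.2307, 0.119], [0.4633, -0.2328, 0.112]]
[262 277  14  13 141] [268.58156028 283.29078014] [[0.4587, -0.3225, 0.119], [0.4585, -0.327, 0.112]]
```

Emit:
drive_tool(
  moves=[
    [-0.2,-0.45,4,0,0,0],
    [0,0,4,0,0,0],
    [0,0,4,0,0,0],
    [0,0,2,0,0,0],
    [0,0,0,0,0,0],
  ],
  claw=-0.2,
  grip_force=25,
)

```text
time_s: 3.45
eef_pos: [0.4606, -0.2285, 0.1066]
orientation: [[-0.002, 1.0, -0.008], [1.0, 0.002, 0.004], [0.004, -0.008, -1.0]]
ft_force: [-1.0, 0.8, -0.4]
gripper_width: 0.0511
grasp_force: 0.0
```

Emit:
drive_tool(
  moves=[
    [0,0,2,0,0,0],
    [0,0,1.5,0,0,0],
    [0,0,0.8,0,0,0],
    [0,0,0,0,0,0],
    [0,0,0,0,0,0],
  ],
)

```text
time_s: 3.87
eef_pos: [0.4642, -0.231, 0.0689]
orientation: [[-0.001, 1.0, 0.0], [1.0, 0.001, -0.0], [-0.0, 0.0, -1.0]]
ft_force: [1.1, 0.3, 1.2]
gripper_width: 0.051
grasp_force: 0.0
```

Run:
```python
from h import *
s=sense(); print(s["eef_pos"],s["gripper_width"]); print(optics.camera_params("wrist")["K"])
im=save("wrist","wrist3"); im2=save("side","side3")
a=cv2.resize(im[150:420,130:430,::-1],(440,396)); b=cv2.resize(im2[160:340,190:370,::-1],(396,396),interpolation=cv2.INTER_CUBIC); cv2.imwrite("pics/c3.png",np.hstack([a,b])[:,:800])
```

```text
[ 0.46416392 -0.23102563  0.06893356] 0.05100519877175286
[[325.1922621    0.         276.50901709]
 [  0.         325.1922621  203.53520911]
 [  0.           0.           1.        ]]
```

View pics/c3.png

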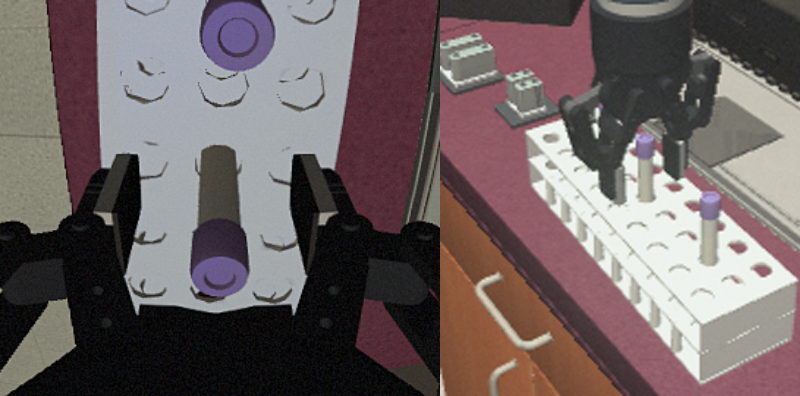

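The middle tube stands midway between the open pads, stopper at (219,272) in the left crop. Closing.

Emit:
drive_tool(
  moves=[
    [0,0,0,0,0,0],
    [0,0,0,0,0,0],
    [0,0,0,0,0,0],
    [0,0,0,0,0,0],
    [0,0,0,0,0,0],
  ],
  claw=1,
  grip_force=25,
)

```text
time_s: 4.38
eef_pos: [0.4636, -0.2312, 0.0682]
orientation: [[0.0, 1.0, 0.0], [1.0, -0.0, -0.0], [-0.0, 0.0, -1.0]]
ft_force: [-0.2, -0.4, 0.1]
gripper_width: 0.0117
grasp_force: 30.8
```

Emit:
drive_tool(
  moves=[
    [0,0,0,0,0,0],
    [0,0,0,0,0,0],
    [0,0,-0.5,0,0,0],
    [0,0,-1,0,0,0],
    [0,0,-1,0,0,0],
  ],
)

```text
time_s: 4.8
eef_pos: [0.4635, -0.2311, 0.0939]
orientation: [[0.0, 1.0, -0.0], [1.0, -0.0, 0.0], [0.0, -0.0, -1.0]]
ft_force: [0.3, -0.5, 0.0]
gripper_width: 0.0117
grasp_force: 30.9
```

Emit:
drive_tool(
  moves=[
    [0,0,-2,0,0,0],
    [0,0,-3,0,0,0],
    [0,0,-3,0,0,0],
    [0,0,0,0,0,0],
    [0,0,0,0,0,0],
  ],
)

```text
time_s: 5.22
eef_pos: [0.4649, -0.2319, 0.1759]
orientation: [[-0.0, 1.0, 0.004], [1.0, 0.0, -0.002], [-0.002, 0.004, -1.0]]
ft_force: [0.3, 0.3, -0.3]
gripper_width: 0.0117
grasp_force: 30.9
```

Emit:
drive_tool(
  moves=[
    [4,0,0,0,0,0],
    [4,0,0,0,0,0],
    [4,0,0,0,0,0],
    [4,0,0,0,0,0],
    [4,-1,0,0,0,0],
  ],
)

```text
time_s: 5.63
eef_pos: [0.4539, -0.0296, 0.1728]
orientation: [[0.001, 1.0, 0.0], [1.0, -0.001, 0.0], [0.0, 0.0, -1.0]]
ft_force: [1.3, 0.1, 0.0]
gripper_width: 0.0118
grasp_force: 30.9
```

Emit:
drive_tool(
  moves=[
    [4,-1,0,0,0,0],
    [4,-1,0,0,0,0],
    [4,-1,0,0,0,0],
    [4,-1,0,0,0,0],
    [1,-0.8,0,0,0,0],
  ],
)

```text
time_s: 6.05
eef_pos: [0.4043, 0.1428, 0.1728]
orientation: [[-0.002, 1.0, -0.001], [1.0, 0.002, 0.001], [0.001, -0.0, -1.0]]
ft_force: [-0.1, -0.0, 0.1]
gripper_width: 0.0119
grasp_force: 30.9
```

Emit:
drive_tool(
  moves=[
    [0,0,2,0,0,0],
    [0,0,2,0,0,0],
    [0,0,2,0,0,0],
    [0,0,0,0,0,0],
    [0,0,0,0,0,0],
  ],
)

```text
time_s: 6.47
eef_pos: [0.4043, 0.1384, 0.1123]
orientation: [[-0.0, 1.0, -0.003], [1.0, 0.0, -0.001], [-0.001, -0.003, -1.0]]
ft_force: [-0.1, 1.1, 0.8]
gripper_width: 0.0118
grasp_force: 30.9
```

Run:
```python
from h import *
s=sense(); print(s["eef_pos"],s["gripper_width"]); P=par("wrist"); np.savez("P4.npz",K=P[0],R=P[1],t=P[2])
im=save("wrist","wrist4")
cv2.imwrite("pics/c4.png",cv2.resize(im[60:400,200:480,::-1],(494,600),interpolation=cv2.INTER_CUBIC))
```

```text
[0.40433211 0.13840689 0.11230051] 0.011809550415372724
```

View pics/c4.png

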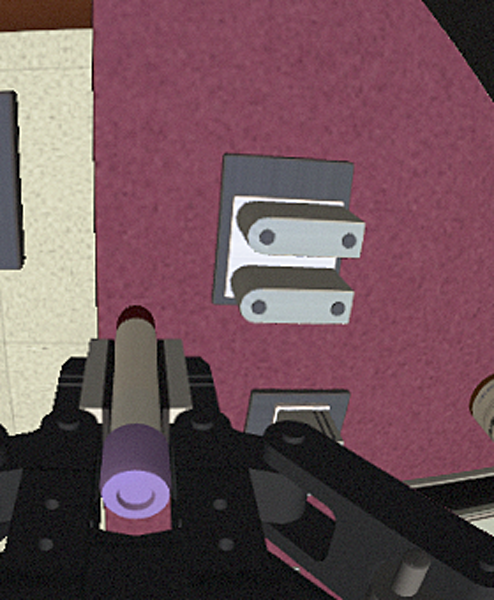

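The crop shows the tube held upright with its foot at (136,312). The GO jaw screws are at (267,237), (349,241), (259,308) and (340,309).

Run:
```python
from h import *
d=np.load("P4.npz"); P=(d["K"],d["R"],d["t"]); k=340/600
def f(u,v,z): return np.round(onz("wrist",(200+u*k,60+v*k),z,P)[:2],4).tolist()
print("screws",[f(*q,.041) for q in [(267,237),(349,241),(259,308),(340,309)]])
print("edges",[f(*q,.041) for q in [(305,220),(305,257),(300,289),(300,324)]])
print("noses/back",[f(*q,.041) for q in [(247,237),(364,240),(240,307),(353,307)]])
print("base",[f(*q,.01) for q in [(224,154),(354,160),(213,302)]])
print("stopper top",f(136,493,.165),"foot",f(136,318,.076))
```

```text
screws [[0.4551, 0.1542], [0.4904, 0.1527], [0.4541, 0.1234], [0.4903, 0.1223]]
edges [[0.4704, 0.1614], [0.4718, 0.1458], [0.4711, 0.1318], [0.4729, 0.1156]]
noses/back [[0.447, 0.1541], [0.4972, 0.1532], [0.446, 0.124], [0.4962, 0.1231]]
base [[0.4412, 0.1823], [0.5016, 0.1814], [0.4391, 0.1128]]
stopper top [0.4034, 0.1367] foot [0.4032, 0.1356]
```

Emit:
drive_tool(
  moves=[
    [0.1,0,2,0,0,0],
    [0,0,2,0,0,0],
    [0,0.5,1.5,0,0,0],
    [0,1,0.5,0,0,0],
    [0,1,0,0,0,0],
  ],
)

```text
time_s: 6.93
eef_pos: [0.4313, 0.1397, 0.0531]
orientation: [[-0.0, 1.0, -0.001], [1.0, 0.0, -0.0], [-0.0, -0.001, -1.0]]
ft_force: [0.6, 0.4, -0.2]
gripper_width: 0.0119
grasp_force: 30.9
```

Emit:
drive_tool(
  moves=[
    [0,0.3,0,0,0,0],
    [0,0.2,0,0,0,0],
    [0,0,0,0,0,0],
    [0,0,0,0,0,0],
  ],
)

```text
time_s: 7.27
eef_pos: [0.4359, 0.1398, 0.0537]
orientation: [[0.0, 1.0, 0.001], [1.0, -0.0, 0.0], [0.0, 0.001, -1.0]]
ft_force: [-0.0, -0.7, 0.1]
gripper_width: 0.0117
grasp_force: 30.9
```

Run:
```python
from h import *
s=sense(); print(s["eef_pos"],s["ft_force"],s["ft_torque"]); P=par("wrist"); np.savez("P5.npz",K=P[0],R=P[1],t=P[2])
im=save("wrist","wrist5")
cv2.imwrite("pics/c5.png",cv2.resize(im[120:370,200:400,::-1],(480,600),interpolation=cv2.INTER_CUBIC))
```

```text
[0.4358832  0.13983109 0.05374946] [-0.02940939 -0.74633419  0.08398847] [ 0.03910249  0.0308934  -0.03138751]
```

View pics/c5.png

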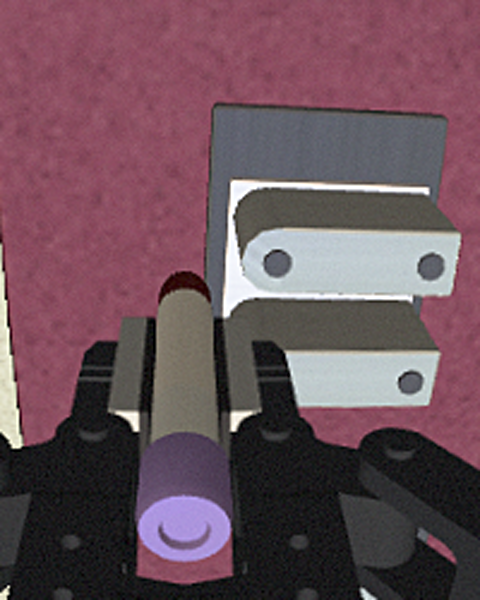

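The crop shows the tube in front of the GO noses. Its foot is at (183,275), the stopper top at (184,528), and the inner jaw top edges are near v=292 and v=350.

Run:
```python
from h import *
d=np.load("P5.npz"); P=(d["K"],d["R"],d["t"]); k=250/600
def f(u,v,z): return np.round(onz("wrist",(200+u*k,120+v*k),z,P)[:2],4).tolist()
print("edges",[f(*q,.041) for q in [(280,289),(420,295),(300,351),(420,351)]])
print("upper jaw outer", [f(*q,.041) for q in [(280,228),(450,235)]])
print("screws",[f(*q,.041) for q in [(277,263),(431,265),(410,382)]])
print("stopper top",f(184,528,.1065),"foot far edge",f(183,271,.0175))
```

```text
edges [[0.4559, 0.1478], [0.4886, 0.1457], [0.4614, 0.1319], [0.4905, 0.1309]]
upper jaw outer [[0.4553, 0.1623], [0.494, 0.1603]]
screws [[0.455, 0.1541], [0.4903, 0.1531], [0.4891, 0.1224]]
stopper top [0.4347, 0.1377] foot far edge [0.4345, 0.1419]
```

Emit:
drive_tool(
  moves=[
    [0.1,0.2,0,0,0,0],
    [0,0.2,0,0,0,0],
    [0,0.2,0,0,0,0],
    [0,0,0,0,0,0],
  ],
)

```text
time_s: 7.65
eef_pos: [0.4421, 0.141, 0.0532]
orientation: [[-0.0, 1.0, 0.001], [1.0, 0.0, 0.0], [0.0, 0.001, -1.0]]
ft_force: [-0.2, -0.2, -0.2]
gripper_width: 0.0119
grasp_force: 30.9
```

Emit:
drive_tool(
  moves=[
    [0,0.15,0,0,0,0],
    [0,0.15,0,0,0,0],
    [0,0,0,0,0,0],
  ],
)

```text
time_s: 7.9
eef_pos: [0.4449, 0.1408, 0.0531]
orientation: [[0.0, 1.0, 0.0], [1.0, -0.0, 0.0], [0.0, 0.0, -1.0]]
ft_force: [0.6, -0.1, -0.1]
gripper_width: 0.012
grasp_force: 30.9
```

Emit:
drive_tool(
  moves=[
    [0,0.15,0,0,0,0],
    [0,0.15,0,0,0,0],
    [0,0,0,0,0,0],
  ],
)

```text
time_s: 8.15
eef_pos: [0.448, 0.1408, 0.0531]
orientation: [[0.0, 1.0, 0.0], [1.0, -0.0, 0.0], [0.0, 0.0, -1.0]]
ft_force: [0.2, -0.9, -0.5]
gripper_width: 0.0117
grasp_force: 30.9
```

Emit:
drive_tool(
  moves=[
    [0,0.15,0,0,0,0],
    [0,0.15,0,0,0,0],
    [0,0,0,0,0,0],
  ],
)

```text
time_s: 8.4
eef_pos: [0.451, 0.1409, 0.0531]
orientation: [[-0.0, 1.0, 0.0], [1.0, 0.0, 0.0], [0.0, 0.0, -1.0]]
ft_force: [-0.3, -0.3, -0.4]
gripper_width: 0.012
grasp_force: 30.9
```

Emit:
drive_tool(
  moves=[
    [0,0.15,0,0,0,0],
    [0,0.1,0,0,0,0],
    [0,0,0,0,0,0],
  ],
)

```text
time_s: 8.65
eef_pos: [0.4534, 0.1409, 0.0531]
orientation: [[-0.0, 1.0, 0.0], [1.0, 0.0, 0.0], [0.0, 0.0, -1.0]]
ft_force: [0.2, 0.6, -0.4]
gripper_width: 0.012
grasp_force: 30.9
```

Emit:
drive_tool(
  moves=[
    [0,0.1,0,0,0,0],
    [0,0.1,0,0,0,0],
    [0,0,0,0,0,0],
  ],
)

```text
time_s: 8.9
eef_pos: [0.4554, 0.1408, 0.0531]
orientation: [[0.0, 1.0, 0.0], [1.0, -0.0, 0.0], [0.0, 0.0, -1.0]]
ft_force: [-0.7, 0.9, -0.4]
gripper_width: 0.0118
grasp_force: 30.9
```

Emit:
drive_tool(
  moves=[
    [0,0.1,0,0,0,0],
    [0,0.1,0,0,0,0],
    [0,0,0,0,0,0],
  ],
)

```text
time_s: 9.15
eef_pos: [0.4574, 0.1408, 0.0531]
orientation: [[0.0, 1.0, 0.0], [1.0, -0.0, 0.0], [0.0, 0.0, -1.0]]
ft_force: [0.3, -0.5, -0.4]
gripper_width: 0.0116
grasp_force: 30.9
```

Emit:
drive_tool(
  moves=[
    [0,0.1,0,0,0,0],
    [0,0.1,0,0,0,0],
    [0,0,0,0,0,0],
  ],
)

```text
time_s: 9.4
eef_pos: [0.4594, 0.1408, 0.0531]
orientation: [[0.0, 1.0, 0.0], [1.0, -0.0, 0.0], [0.0, 0.0, -1.0]]
ft_force: [0.3, -0.1, -0.2]
gripper_width: 0.0115
grasp_force: 30.9
```

Emit:
drive_tool(
  moves=[
    [0,0.1,0,0,0,0],
    [0,0.1,0,0,0,0],
    [0,0,0,0,0,0],
  ],
)

```text
time_s: 9.65
eef_pos: [0.4614, 0.1408, 0.0531]
orientation: [[0.0, 1.0, 0.0], [1.0, -0.0, 0.0], [0.0, 0.0, -1.0]]
ft_force: [-0.1, -0.1, -0.2]
gripper_width: 0.012
grasp_force: 30.9
```

Emit:
drive_tool(
  moves=[
    [0,0.1,0,0,0,0],
    [0,0.1,0,0,0,0],
    [0,0.1,0,0,0,0],
    [0,0,0,0,0,0],
  ],
)

```text
time_s: 9.98
eef_pos: [0.4644, 0.1408, 0.0531]
orientation: [[0.0, 1.0, 0.0], [1.0, -0.0, 0.0], [0.0, 0.0, -1.0]]
ft_force: [-0.1, -0.4, -1.3]
gripper_width: 0.0117
grasp_force: 30.9
```

Emit:
drive_tool(
  moves=[
    [0,0.1,0,0,0,0],
    [0,0.1,0,0,0,0],
    [0,0.1,0,0,0,0],
    [0,0,0,0,0,0],
  ],
)

```text
time_s: 10.32
eef_pos: [0.4673, 0.1408, 0.0531]
orientation: [[0.0, 1.0, 0.0], [1.0, -0.0, 0.0], [0.0, 0.0, -1.0]]
ft_force: [0.5, -0.8, 0.5]
gripper_width: 0.0117
grasp_force: 30.9
```

Emit:
drive_tool(
  moves=[
    [-0.02,0.1,0,0,0,0],
    [0,0.1,0,0,0,0],
    [0,0.1,0,0,0,0],
    [0,0,0,0,0,0],
  ],
)

```text
time_s: 10.65
eef_pos: [0.4704, 0.1406, 0.0531]
orientation: [[0.0, 1.0, 0.0], [1.0, -0.0, 0.0], [0.0, 0.0, -1.0]]
ft_force: [0.3, 0.1, 0.1]
gripper_width: 0.0117
grasp_force: 30.9
```

Emit:
drive_tool(
  moves=[
    [-0.02,0.12,0,0,0,0],
    [0,0.12,0,0,0,0],
    [0,0.12,0,0,0,0],
    [0,0,0,0,0,0],
  ],
)

```text
time_s: 10.98
eef_pos: [0.4741, 0.1404, 0.0531]
orientation: [[0.0, 1.0, 0.0], [1.0, -0.0, 0.0], [0.0, 0.0, -1.0]]
ft_force: [0.7, -0.9, 0.7]
gripper_width: 0.0117
grasp_force: 30.9
```

Emit:
drive_tool(
  moves=[
    [-0.02,0.12,0,0,0,0],
    [0,0.12,0,0,0,0],
    [0,0.12,0,0,0,0],
    [0,0,0,0,0,0],
  ],
)

```text
time_s: 11.32
eef_pos: [0.4777, 0.1402, 0.0531]
orientation: [[0.0, 1.0, 0.0], [1.0, -0.0, 0.0], [0.0, 0.0, -1.0]]
ft_force: [0.1, 0.3, -0.6]
gripper_width: 0.0116
grasp_force: 30.9
```

Emit:
drive_tool(
  moves=[
    [-0.02,0.12,0,0,0,0],
    [0,0.12,0,0,0,0],
    [0,0.12,0,0,0,0],
    [0,0,0,0,0,0],
  ],
)

```text
time_s: 11.65
eef_pos: [0.4813, 0.14, 0.0532]
orientation: [[0.0, 1.0, 0.0], [1.0, -0.0, 0.0], [0.0, 0.0, -1.0]]
ft_force: [0.6, 0.3, 0.4]
gripper_width: 0.0116
grasp_force: 30.9
```

Emit:
drive_tool(
  moves=[
    [-0.02,0.12,0,0,0,0],
    [0,0.12,0,0,0,0],
    [0,0.12,0,0,0,0],
    [0,0,0,0,0,0],
  ],
)

```text
time_s: 11.98
eef_pos: [0.4848, 0.1398, 0.0531]
orientation: [[0.0, 1.0, 0.0], [1.0, -0.0, 0.0], [0.0, 0.0, -1.0]]
ft_force: [0.0, 0.1, -0.2]
gripper_width: 0.0121
grasp_force: 30.9
```

Emit:
drive_tool(
  moves=[
    [-0.02,0.12,0,0,0,0],
    [0,0.12,0,0,0,0],
    [0,0.12,0,0,0,0],
    [0,0,0,0,0,0],
  ],
)

```text
time_s: 12.32
eef_pos: [0.4884, 0.1396, 0.0531]
orientation: [[0.0, 1.0, 0.0], [1.0, -0.0, 0.0], [0.0, 0.0, -1.0]]
ft_force: [0.3, -0.6, -0.1]
gripper_width: 0.0119
grasp_force: 30.9
```

Emit:
drive_tool(
  moves=[
    [-0.02,0.15,0,0,0,0],
    [0,0.15,0,0,0,0],
    [0,0.15,0,0,0,0],
    [0,0.15,0,0,0,0],
    [0,0,0,0,0,0],
  ],
)

```text
time_s: 12.73
eef_pos: [0.4945, 0.1395, 0.0531]
orientation: [[0.0, 1.0, 0.0], [1.0, -0.0, 0.0], [0.0, 0.0, -1.0]]
ft_force: [-0.6, -0.7, -0.5]
gripper_width: 0.0118
grasp_force: 30.9
```

Emit:
drive_tool(
  moves=[
    [-0.02,0.15,0,0,0,0],
    [0,0.15,0,0,0,0],
    [0,0.15,0,0,0,0],
    [0,0.15,0,0,0,0],
    [0,0,0,0,0,0],
  ],
)

```text
time_s: 13.15
eef_pos: [0.5005, 0.1393, 0.0531]
orientation: [[0.0, 1.0, 0.0], [1.0, -0.0, 0.0], [0.0, 0.0, -1.0]]
ft_force: [-0.6, -0.4, -0.1]
gripper_width: 0.0117
grasp_force: 30.9
```

Emit:
drive_tool(
  moves=[
    [0,0.3,0,0,0,0],
    [0,0.3,0,0,0,0],
    [0,0.4,0,0,0,0],
    [0,0.4,0,0,0,0],
    [0,0,0,0,0,0],
  ],
)

```text
time_s: 13.57
eef_pos: [0.5153, 0.1393, 0.0532]
orientation: [[0.0, 1.0, 0.001], [1.0, -0.0, 0.0], [0.0, 0.001, -1.0]]
ft_force: [-0.7, -0.3, -0.1]
gripper_width: 0.0122
grasp_force: 30.9
```

The barrel passed right through GO with no measurable force, so TCP y sits about 2 mm above my camera's gap y. On to NO-GO.

Emit:
drive_tool(
  moves=[
    [0,0,-3,0,0,0],
    [0,0,-3,0,0,0],
    [-3,-2,0,0,0,0],
    [-3,-3,0,0,0,0],
    [-2.5,-2.5,0,0,0,0],
  ],
)

```text
time_s: 13.98
eef_pos: [0.4385, 0.0538, 0.1134]
orientation: [[-0.001, 1.0, 0.0], [1.0, 0.001, -0.0], [-0.0, 0.0, -1.0]]
ft_force: [1.2, -1.0, 0.4]
gripper_width: 0.0119
grasp_force: 31.0
```

Emit:
drive_tool(
  moves=[
    [-1.7,0,0,0,0,0],
    [0,0,3,0,0,0],
    [0,0,2,0,0,0],
    [0,0,0,0,0,0],
    [0,0,0,0,0,0],
  ],
)

```text
time_s: 14.4
eef_pos: [0.4389, 0.0376, 0.0627]
orientation: [[0.0, 1.0, -0.003], [1.0, -0.0, -0.0], [-0.0, -0.003, -1.0]]
ft_force: [0.2, -0.2, -0.3]
gripper_width: 0.0118
grasp_force: 31.0
```

Run:
```python
from h import *
s=sense(); print(s["eef_pos"],s["ft_force"],s["ft_torque"]); P=par("wrist"); np.savez("P6.npz",K=P[0],R=P[1],t=P[2])
im=save("wrist","wrist6")
cv2.imwrite("pics/c6.png",cv2.resize(im[120:370,200:400,::-1],(480,600),interpolation=cv2.INTER_CUBIC))
```

```text
[0.43885352 0.0376177  0.06267681] [ 0.17411692 -0.16441773 -0.27166542] [-0.0105159  -0.02063556  0.06243955]
```

View pics/c6.png

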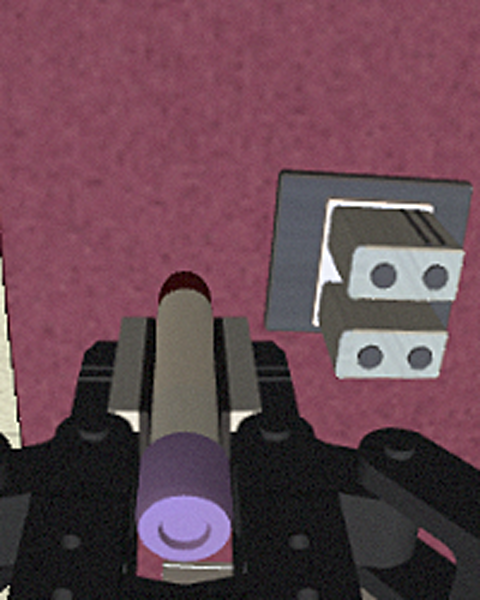

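The crop shows NO-GO with jaw tops at (405,273) and (392,355), and the jaw fronts at u≈352 and u≈338. The tube is in front of it.

Run:
```python
from h import *
d=np.load("P6.npz"); P=(d["K"],d["R"],d["t"]); k=250/600
def f(u,v,z): return np.round(onz("wrist",(200+u*k,120+v*k),z,P)[:2],4).tolist()
print("corners up",[f(*q,.041) for q in [(353,247),(464,250),(347,298),(457,300)]])
print("corners lo",[f(*q,.041) for q in [(340,331),(449,331),(336,377),(442,379)]])
print("screws",[f(*q,.041) for q in [(384,276),(437,277),(370,357),(420,357)]])
print("base",[f(*q,.008) for q in [(282,170),(472,183),(265,330)]])
```

```text
corners up [[0.4766, 0.0519], [0.5043, 0.0509], [0.4762, 0.0389], [0.5043, 0.0376]]
corners lo [[0.4753, 0.03], [0.5034, 0.0291], [0.4754, 0.0169], [0.5036, 0.0151]]
screws [[0.4848, 0.0445], [0.4982, 0.0439], [0.4836, 0.0225], [0.4967, 0.0219]]
base [[0.4635, 0.0607], [0.5175, 0.0573], [0.4607, 0.013]]
```

Emit:
drive_tool(
  moves=[
    [-0.13,0,0.5,0,0,0],
    [0,0.5,0.4,0,0,0],
    [0,0.8,0,0,0,0],
    [0,0.6,0,0,0,0],
    [0,0,0,0,0,0],
  ],
)

```text
time_s: 14.87
eef_pos: [0.4611, 0.0366, 0.0546]
orientation: [[-0.0, 1.0, 0.002], [1.0, 0.0, 0.0], [0.0, 0.002, -1.0]]
ft_force: [0.8, 0.4, -1.2]
gripper_width: 0.0115
grasp_force: 31.0
```

Emit:
drive_tool(
  moves=[
    [0,0.2,0,0,0,0],
    [0,0.1,0,0,0,0],
    [0,0,0,0,0,0],
  ],
)

```text
time_s: 15.12
eef_pos: [0.4618, 0.0364, 0.0542]
orientation: [[-0.0, 1.0, 0.0], [1.0, 0.0, -0.0], [-0.0, 0.0, -1.0]]
ft_force: [0.4, 0.6, -0.3]
gripper_width: 0.0121
grasp_force: 31.0
```

Emit:
drive_tool(
  moves=[
    [0,0.1,0,0,0,0],
    [0,0.1,0,0,0,0],
    [0,0,0,0,0,0],
  ],
)

```text
time_s: 15.37
eef_pos: [0.4638, 0.0364, 0.0541]
orientation: [[0.0, 1.0, 0.0], [1.0, -0.0, 0.0], [0.0, 0.0, -1.0]]
ft_force: [0.3, -0.9, 0.4]
gripper_width: 0.012
grasp_force: 31.0
```

Emit:
drive_tool(
  moves=[
    [0,0.1,0,0,0,0],
    [0,0,0,0,0,0],
  ],
)

```text
time_s: 15.53
eef_pos: [0.4648, 0.0364, 0.0541]
orientation: [[0.0, 1.0, 0.0], [1.0, -0.0, 0.0], [0.0, 0.0, -1.0]]
ft_force: [0.4, -0.7, -1.4]
gripper_width: 0.0118
grasp_force: 31.0
```

Emit:
drive_tool(
  moves=[
    [0,0.1,0,0,0,0],
    [0,0,0,0,0,0],
  ],
)

```text
time_s: 15.7
eef_pos: [0.4658, 0.0364, 0.0541]
orientation: [[0.0, 1.0, 0.0], [1.0, -0.0, 0.0], [0.0, 0.0, -1.0]]
ft_force: [-0.8, -0.3, -0.3]
gripper_width: 0.012
grasp_force: 31.0
```

Emit:
drive_tool(
  moves=[
    [-0.03,0.1,0,0,0,0],
    [0,0.1,0,0,0,0],
    [0,0,0,0,0,0],
  ],
)

```text
time_s: 15.95
eef_pos: [0.4679, 0.0361, 0.0541]
orientation: [[0.0, 1.0, 0.0], [1.0, -0.0, 0.0], [0.0, 0.0, -1.0]]
ft_force: [-0.2, 0.3, -0.7]
gripper_width: 0.0119
grasp_force: 31.0
```

Emit:
drive_tool(
  moves=[
    [0,0.1,0,0,0,0],
    [0,0,0,0,0,0],
  ],
)

```text
time_s: 16.12
eef_pos: [0.4688, 0.0361, 0.0541]
orientation: [[0.0, 1.0, 0.0], [1.0, -0.0, 0.0], [0.0, 0.0, -1.0]]
ft_force: [0.5, -0.5, -0.4]
gripper_width: 0.0117
grasp_force: 31.0
```

Emit:
drive_tool(
  moves=[
    [0,0.05,0,0,0,0],
    [0,0,0,0,0,0],
  ],
)

```text
time_s: 16.28
eef_pos: [0.4692, 0.0361, 0.0541]
orientation: [[-0.0, 1.0, 0.0], [1.0, 0.0, 0.0], [0.0, 0.0, -1.0]]
ft_force: [-0.2, -0.4, -1.0]
gripper_width: 0.0116
grasp_force: 31.0
```

Emit:
drive_tool(
  moves=[
    [0,0.05,0,0,0,0],
    [0,0,0,0,0,0],
  ],
)

```text
time_s: 16.45
eef_pos: [0.4697, 0.0361, 0.0541]
orientation: [[0.0, 1.0, 0.0], [1.0, -0.0, 0.0], [0.0, 0.0, -1.0]]
ft_force: [-1.2, -0.4, -0.1]
gripper_width: 0.0116
grasp_force: 31.0
```

Emit:
drive_tool(
  moves=[
    [0,0.05,0,0,0,0],
    [0,0,0,0,0,0],
  ],
)

```text
time_s: 16.62
eef_pos: [0.4702, 0.0361, 0.0541]
orientation: [[-0.0, 1.0, 0.0], [1.0, 0.0, 0.0], [0.0, 0.0, -1.0]]
ft_force: [0.1, -0.5, -0.5]
gripper_width: 0.0121
grasp_force: 31.0
```

Emit:
drive_tool(
  moves=[
    [0,0.05,0,0,0,0],
    [0,0,0,0,0,0],
  ],
)

```text
time_s: 16.78
eef_pos: [0.4707, 0.0361, 0.0541]
orientation: [[-0.0, 1.0, 0.0], [1.0, 0.0, 0.0], [0.0, 0.0, -1.0]]
ft_force: [1.1, 0.7, -1.0]
gripper_width: 0.012
grasp_force: 31.0
```

Emit:
drive_tool(
  moves=[
    [0,0.05,0,0,0,0],
    [0,0,0,0,0,0],
  ],
)

```text
time_s: 16.95
eef_pos: [0.4712, 0.0361, 0.0541]
orientation: [[0.0, 1.0, 0.0], [1.0, -0.0, -0.0], [-0.0, 0.0, -1.0]]
ft_force: [-1.0, 0.4, 0.0]
gripper_width: 0.0116
grasp_force: 31.0
```

Emit:
drive_tool(
  moves=[
    [0,0.05,0,0,0,0],
    [0,0,0,0,0,0],
  ],
)

```text
time_s: 17.12
eef_pos: [0.4718, 0.0361, 0.0541]
orientation: [[-0.0, 1.0, 0.0], [1.0, 0.0, 0.0], [0.0, 0.0, -1.0]]
ft_force: [0.8, -0.0, 0.3]
gripper_width: 0.0118
grasp_force: 31.0
```

Emit:
drive_tool(
  moves=[
    [0,0.03,0,0,0,0],
    [0,0,0,0,0,0],
  ],
)

```text
time_s: 17.28
eef_pos: [0.472, 0.0361, 0.0541]
orientation: [[-0.0, 1.0, 0.0], [1.0, 0.0, 0.0], [0.0, 0.0, -1.0]]
ft_force: [-0.3, -1.0, -0.7]
gripper_width: 0.0119
grasp_force: 31.0
```

Emit:
drive_tool(
  moves=[
    [0,0.04,0,0,0,0],
    [0,0,0,0,0,0],
  ],
)

```text
time_s: 17.45
eef_pos: [0.4724, 0.0361, 0.0541]
orientation: [[-0.0, 1.0, 0.0], [1.0, 0.0, 0.0], [0.0, 0.0, -1.0]]
ft_force: [-0.5, -0.5, -0.2]
gripper_width: 0.0117
grasp_force: 31.0
```

Emit:
drive_tool(
  moves=[
    [0,0.04,0,0,0,0],
    [0,0,0,0,0,0],
  ],
)

```text
time_s: 17.62
eef_pos: [0.4728, 0.0362, 0.0541]
orientation: [[-0.0, 1.0, 0.0], [1.0, 0.0, 0.0], [0.0, 0.0, -1.0]]
ft_force: [0.1, -0.2, 0.1]
gripper_width: 0.0117
grasp_force: 31.0
```

Emit:
drive_tool(
  moves=[
    [0,0.04,0,0,0,0],
    [0,0,0,0,0,0],
  ],
)

```text
time_s: 17.78
eef_pos: [0.4731, 0.0362, 0.0541]
orientation: [[0.0, 1.0, -0.0], [1.0, -0.0, 0.0], [0.0, -0.0, -1.0]]
ft_force: [-0.4, 0.8, 0.3]
gripper_width: 0.012
grasp_force: 31.0
```

Emit:
drive_tool(
  moves=[
    [0,0.03,0,0,0,0],
    [0,0,0,0,0,0],
  ],
)

```text
time_s: 17.95
eef_pos: [0.4732, 0.0361, 0.054]
orientation: [[0.0, 1.0, -0.0], [1.0, -0.0, 0.0], [0.0, -0.0, -1.0]]
ft_force: [-0.6, -0.5, 0.5]
gripper_width: 0.0117
grasp_force: 31.1
```

Emit:
drive_tool(
  moves=[
    [0,0.03,0,0,0,0],
    [0,0,0,0,0,0],
  ],
)

```text
time_s: 18.12
eef_pos: [0.4733, 0.0361, 0.054]
orientation: [[0.0, 1.0, -0.001], [1.0, -0.0, -0.0], [-0.0, -0.001, -1.0]]
ft_force: [-2.3, 0.1, 0.1]
gripper_width: 0.0118
grasp_force: 31.1
```

Emit:
drive_tool(
  moves=[
    [0,0.03,0,0,0,0],
    [0,0,0,0,0,0],
  ],
)

```text
time_s: 18.28
eef_pos: [0.4734, 0.0361, 0.054]
orientation: [[0.0, 1.0, -0.001], [1.0, -0.0, -0.0], [-0.0, -0.001, -1.0]]
ft_force: [-2.3, 0.3, 1.9]
gripper_width: 0.0117
grasp_force: 31.1
```

Emit:
drive_tool(
  moves=[
    [0,0.03,0,0,0,0],
    [0,0,0,0,0,0],
  ],
)

```text
time_s: 18.45
eef_pos: [0.4736, 0.0361, 0.0539]
orientation: [[0.0, 1.0, -0.002], [1.0, -0.0, -0.0], [-0.0, -0.002, -1.0]]
ft_force: [-4.6, 0.4, 2.1]
gripper_width: 0.0118
grasp_force: 31.1
```

Emit:
drive_tool(
  moves=[
    [0,0.02,0,0,0,0],
    [0,0,0,0,0,0],
    [0,0,0,0,0,0],
  ],
)

```text
time_s: 18.7
eef_pos: [0.4736, 0.0361, 0.0539]
orientation: [[0.0, 1.0, -0.002], [1.0, -0.0, -0.0], [-0.0, -0.002, -1.0]]
ft_force: [-6.2, 0.2, 3.6]
gripper_width: 0.0119
grasp_force: 31.2
```

Emit:
drive_tool(
  moves=[
    [0,0.02,0,0,0,0],
    [0,0,0,0,0,0],
    [0,0,0,0,0,0],
    [0,0,0,0,0,0],
  ],
)

```text
time_s: 19.03
eef_pos: [0.4736, 0.0361, 0.0539]
orientation: [[0.0, 1.0, -0.002], [1.0, -0.0, -0.0], [-0.0, -0.002, -1.0]]
ft_force: [-5.9, 1.0, 3.2]
gripper_width: 0.0116
grasp_force: 31.3
```

Emit:
drive_tool(
  moves=[
    [0,-0.5,0,0,0,0],
    [0,-1,0,0,0,0],
    [0,-1.5,0,0,0,0],
    [0,0,-3,0,0,0],
    [0,0,-3,0,0,0],
  ],
)

```text
time_s: 19.45
eef_pos: [0.4422, 0.0359, 0.1135]
orientation: [[-0.0, 1.0, -0.004], [1.0, 0.0, -0.0], [-0.0, -0.004, -1.0]]
ft_force: [1.0, -0.8, 0.4]
gripper_width: 0.0115
grasp_force: 30.9
```

Emit:
drive_tool(
  moves=[
    [-3,1,-3,0,0,0],
    [-3.5,1,-3.5,0,0,0],
    [-4,0,0,0,0,0],
    [-4,0,0,0,0,0],
    [-4,0,0,0,0,0],
  ],
)

```text
time_s: 19.87
eef_pos: [0.4627, -0.1432, 0.1726]
orientation: [[-0.001, 1.0, 0.003], [1.0, 0.001, -0.001], [-0.001, 0.003, -1.0]]
ft_force: [1.2, 0.4, -0.5]
gripper_width: 0.0116
grasp_force: 30.9
```

Emit:
drive_tool(
  moves=[
    [-4,0,0,0,0,0],
    [-3,0,0,0,0,0],
    [-1,0,0,0,0,0],
    [0,0,0,0,0,0],
    [0,0,0,0,0,0],
  ],
)

```text
time_s: 20.28
eef_pos: [0.4621, -0.2211, 0.1714]
orientation: [[0.002, 1.0, -0.0], [1.0, -0.002, 0.0], [0.0, -0.0, -1.0]]
ft_force: [-1.0, 0.3, -0.1]
gripper_width: 0.0117
grasp_force: 30.9
```

Emit:
drive_tool(
  moves=[
    [0,0,0,0,0,0],
    [0,0,0,0,0,0],
    [0,0,0,0,0,0],
  ],
)

```text
time_s: 20.53
eef_pos: [0.4626, -0.2202, 0.1717]
orientation: [[-0.002, 1.0, -0.0], [1.0, 0.002, 0.0], [0.0, -0.0, -1.0]]
ft_force: [-0.1, -0.8, -0.7]
gripper_width: 0.012
grasp_force: 30.9
```

Emit:
drive_tool(
  moves=[
    [-1.1,0.1,0,0,0,0],
    [0,0,2,0,0,0],
    [0,0,2.5,0,0,0],
    [0,0,2,0,0,0],
    [0,0,0,0,0,0],
  ],
)

```text
time_s: 20.95
eef_pos: [0.4616, -0.2316, 0.1035]
orientation: [[-0.001, 1.0, -0.005], [1.0, 0.001, 0.002], [0.002, -0.005, -1.0]]
ft_force: [-1.2, 0.4, -0.9]
gripper_width: 0.0115
grasp_force: 30.9
```

Emit:
drive_tool(
  moves=[
    [0,0,0,0,0,0],
    [0,0,0,0,0,0],
    [0,0,0,0,0,0],
  ],
)

```text
time_s: 21.2
eef_pos: [0.4646, -0.2329, 0.108]
orientation: [[-0.0, 1.0, 0.002], [1.0, 0.0, -0.001], [-0.001, 0.002, -1.0]]
ft_force: [-0.1, 0.2, -0.4]
gripper_width: 0.0122
grasp_force: 30.9
```

Run:
```python
from h import *
print(sense()["eef_pos"])
im=save("wrist","wrist7"); im2=save("side","side7")
a=cv2.resize(im[150:400,180:380,::-1],(400,500),interpolation=cv2.INTER_CUBIC); b=cv2.resize(im2[170:320,220:340,::-1],(400,500),interpolation=cv2.INTER_CUBIC); cv2.imwrite("pics/c7.png",np.hstack([a,b]))
```

```text
[ 0.46455733 -0.23294236  0.10799493]
```

View pics/c7.png

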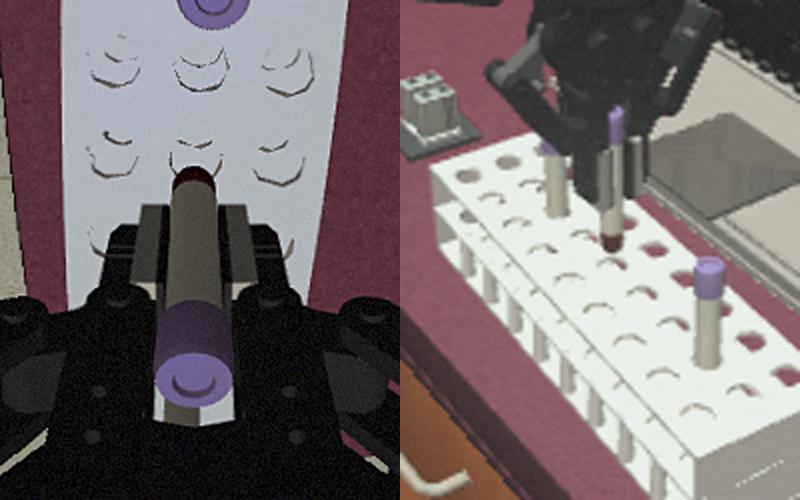

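The tube hangs upright above its hole in the middle column, with foot at (612,240) in the side crop. I'll let it settle and then descend.

Emit:
drive_tool(
  moves=[
    [0,0,0,0,0,0],
    [0,0,0,0,0,0],
    [0,0,0,0,0,0],
    [0,0,0,0,0,0],
  ],
)

```text
time_s: 21.63
eef_pos: [0.4636, -0.2324, 0.1068]
orientation: [[-0.0, 1.0, 0.0], [1.0, 0.0, -0.0], [-0.0, 0.0, -1.0]]
ft_force: [0.3, 0.5, -0.5]
gripper_width: 0.012
grasp_force: 30.9
```

Emit:
drive_tool(
  moves=[
    [0.12,0,0,0,0,0],
    [0,0,0.4,0,0,0],
    [0,0,0.4,0,0,0],
    [0,0,0.4,0,0,0],
    [0,0,0,0,0,0],
  ],
)

```text
time_s: 22.05
eef_pos: [0.463, -0.2309, 0.0936]
orientation: [[-0.0, 1.0, -0.001], [1.0, 0.0, 0.001], [0.001, -0.001, -1.0]]
ft_force: [0.1, 0.4, -0.5]
gripper_width: 0.0116
grasp_force: 30.9
```

Emit:
drive_tool(
  moves=[
    [0,0,0.4,0,0,0],
    [0,0,0.4,0,0,0],
    [0,0,0.4,0,0,0],
    [0,0,0.4,0,0,0],
    [0,0,0,0,0,0],
  ],
)

```text
time_s: 22.47
eef_pos: [0.463, -0.2309, 0.0777]
orientation: [[-0.0, 1.0, -0.001], [1.0, 0.0, 0.001], [0.001, -0.001, -1.0]]
ft_force: [-1.2, 0.3, -0.0]
gripper_width: 0.0117
grasp_force: 30.9
```

Emit:
drive_tool(
  moves=[
    [0,0,0.4,0,0,0],
    [0,0,0.3,0,0,0],
    [0,0,0.2,0,0,0],
    [0,0,0,0,0,0],
    [0,0,0,0,0,0],
  ],
)

```text
time_s: 22.88
eef_pos: [0.4635, -0.2312, 0.0696]
orientation: [[-0.0, 1.0, -0.0], [1.0, 0.0, 0.0], [0.0, -0.0, -1.0]]
ft_force: [0.9, -0.6, -0.0]
gripper_width: 0.0118
grasp_force: 30.9
```

Emit:
drive_tool(
  moves=[
    [0,0,0.06,0,0,0],
    [0,0,0.05,0,0,0],
    [0,0,0,0,0,0],
    [0,0,0,0,0,0],
  ],
)

```text
time_s: 23.22
eef_pos: [0.4636, -0.2312, 0.0686]
orientation: [[-0.0, 1.0, 0.0], [1.0, 0.0, -0.0], [-0.0, 0.0, -1.0]]
ft_force: [-0.7, -0.1, -0.1]
gripper_width: 0.0116
grasp_force: 30.9
```

Emit:
drive_tool(
  moves=[
    [0,0,0,0,0,0],
    [0,0,0,0,0,0],
    [0,0,0,0,0,0],
    [0,0,0,0,0,0],
    [0,0,0,0,0,0],
  ],
  claw=-0.2,
)

```text
time_s: 23.63
eef_pos: [0.4636, -0.2312, 0.0686]
orientation: [[0.0, 1.0, 0.0], [1.0, -0.0, -0.0], [-0.0, 0.0, -1.0]]
ft_force: [-0.2, 0.4, -0.6]
gripper_width: 0.0511
grasp_force: 0.0
```

Emit:
drive_tool(
  moves=[
    [0,0,-0.5,0,0,0],
    [0,0,-1,0,0,0],
    [0,0,-2,0,0,0],
    [0,0,-3,0,0,0],
    [0,0,-3,0,0,0],
  ],
)

```text
time_s: 24.05
eef_pos: [0.463, -0.2309, 0.165]
orientation: [[-0.0, 1.0, -0.001], [1.0, 0.0, 0.001], [0.001, -0.001, -1.0]]
ft_force: [0.6, -1.0, -0.4]
gripper_width: 0.0511
grasp_force: 0.0
```

Emit:
drive_tool(
  moves=[
    [0,0,-3,0,0,0],
    [0,0,-3,0,0,0],
    [0,0,0,0,0,0],
    [0,0,0,0,0,0],
    [0,0,0,0,0,0],
  ],
)

```text
time_s: 24.47
eef_pos: [0.4633, -0.2311, 0.2237]
orientation: [[-0.0, 1.0, 0.0], [1.0, 0.0, -0.0], [-0.0, 0.0, -1.0]]
ft_force: [-0.8, -0.3, 0.5]
gripper_width: 0.0511
grasp_force: 0.0
```

Run:
```python
from h import *
print(sense()["eef_pos"]); P=par("wrist")
im=save("wrist","wrist8").astype(int); im2=save("side","side8")
r,g,b=im[...,0],im[...,1],im[...,2]
m=((b-g>25)&(r-g>0)&(b>r)).astype(np.uint8); n,l,s,c=cv2.connectedComponentsWithStats(m)
for i in range(1,n):
    if s[i,4]>40 and 220<c[i,0]<330: print(s[i],[np.round(onz("wrist",c[i],.119,P),4).tolist()])
a=cv2.resize(im.astype(np.uint8)[100:350,180:380,::-1],(400,500)); b=cv2.resize(im2[170:320,220:340,::-1],(400,500),interpolation=cv2.INTER_CUBIC); cv2.imwrite("pics/c8.png",np.hstack([a,b]))
```

```text
[ 0.46325175 -0.23105313  0.22374901]
[274 117  19  19 280] [[0.4672, -0.1717, 0.119]]
[268 195  18  17 232] [[0.4621, -0.2329, 0.119]]
[266 292  15  13 153] [[0.4587, -0.325, 0.119]]
```

View pics/c8.png

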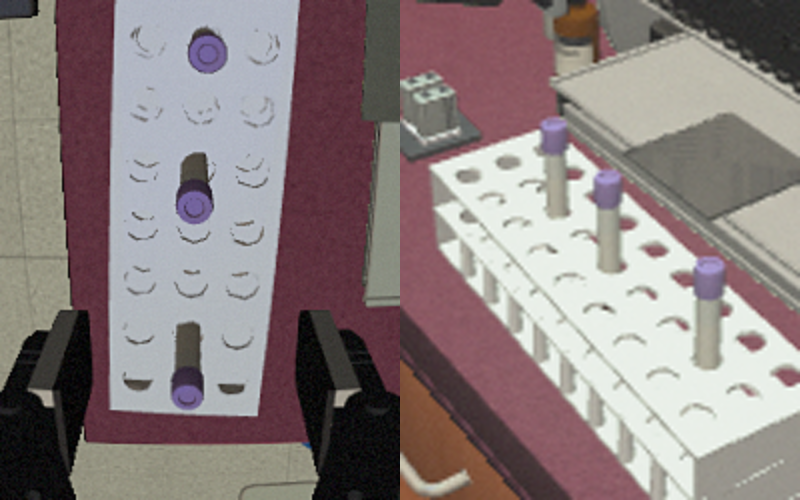

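All three tubes stand upright in the rack. The middle one is back in its hole at (608,215) in the side crop, and the gripper is clear.

```bash
python3 -c "
from workcell import ctrl; print(ctrl.hand_in())"
```

```text
the job is handed in; nothing more can be done
None
```

The middle tube passed through the GO gauge with no measurable force, was stopped by the NO-GO gauge at about 6 N, and is back upright in its rack place; the job is handed in, but the hand-in gave no verdict.

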